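Deal the pill tins into the trays and set the tally

TASK

Deal the four pill tins into the two organiser trays in turn - blue first, then white, blue, white - sliding each along the shelf, without lifting or tipping it as its lid is only laid on, until it is wholly inside its tray. When each tray holds two tins, turn the tally dial so that its red pointer stands at the two-dot mark. Leave the bottle, cup, brush stand and tweezers case where they are.

Things in the scene. Friction and masses are not known exactly. Their poses are not given: they have to be found in the camera images.
- tray_blue: Blue tray fixed to the shelf, open at its -x side (towards the robot); other three walls 24 mm high, 6 mm thick. Origin: middle of the walled part, at shelf height. Inside: 62 mm wide (y +-31 mm), 106 mm deep, mouth at x = -56 mm, back at x = +50 mm; floor flush with the shelf. Holds two tins one behind the other. Flip lid lies flat behind, 5 mm high, to x = +106 mm. Trays and dial stand side by side in any order
- tray_white: White tray fixed to the shelf, open at its -x side (towards the robot); other three walls 24 mm high, 6 mm thick. Origin: middle of the walled part, at shelf height. Inside: 62 mm wide (y +-31 mm), 106 mm deep, mouth at x = -56 mm, back at x = +50 mm; floor flush with the shelf. Holds two tins one behind the other. Flip lid lies flat behind, 5 mm high, to x = +106 mm. Trays and dial stand side by side in any order
- tin1_c (a point): Small round pill tin, aluminium with a green lid, lying flat on the shelf: 40 mm diameter, 18 mm high, 30 to 65 g, slides freely. This point is its centre, 9 mm above the shelf. The four tins are alike
- tin2_c (a point): Small round pill tin, aluminium with a green lid, lying flat on the shelf: 40 mm diameter, 18 mm high, 30 to 65 g, slides freely. This point is its centre, 9 mm above the shelf. The four tins are alike
- tin3_c (a point): Small round pill tin, aluminium with a green lid, lying flat on the shelf: 40 mm diameter, 18 mm high, 30 to 65 g, slides freely. This point is its centre, 9 mm above the shelf. The four tins are alike
- tin4_c (a point): Small round pill tin, aluminium with a green lid, lying flat on the shelf: 40 mm diameter, 18 mm high, 30 to 65 g, slides freely. This point is its centre, 9 mm above the shelf. The four tins are alike
- counter: Base of the tally dial: round grey block with a white face, 84 mm diameter, 20 mm high, fixed to the shelf. Origin: under its centre. Painted on its rim: one black dot (0.85 rad clockwise from its +x), two red dots (on its +x, the side away from the robot), three black dots (0.85 rad anticlockwise)
- dial_grip (a point): Point on the dial's axis, 40 mm above the shelf, in the black grip bar: 46 mm long, 12 mm wide, foot 26.5 mm and top 50.5 mm above the shelf, on a disc of 24 mm radius. The point turns with the dial; its x axis runs along the bar to the end with the red pointer stripe
- dial (a joint): Angle of the red pointer from the two-dot mark (the base's +x), rad, positive anticlockwise from above; 0 = at the two dots. Starts at -1.35 to -0.4, so it is turned anticlockwise. Light friction (0.03 N m), stays where left; stops at -1.6 and +1.6
- bottle: Bystander: dark green glass bottle with a black screw cap, 66 mm diameter, 170 mm high. Origin: centre of its underside
- cup: Bystander: white ceramic cup, 76 mm diameter, 85 mm high. Origin: centre of its underside
- stand: Bystander: white plastic shaving brush stand, foot 70 mm diameter, 96 mm high. Origin: centre of its underside
- case: Bystander: steel tweezers case lying flat, 28 x 110 x 14 mm, long along its y. Origin: centre of its underside
Things that resemble listed ones, but are neither listed nor needed, are in the scene too. Leave any purple look-alike of the part that bears tin4_c alone.

How it is judged (in metres and radians):
On the way, in this order (a step that is already met when the one before it is completed fails the run):
1. one tin is wholly in the blue tray, none in the white (horizontal distance between any of tin1_c, tin2_c, tin3_c, tin4_c and tray_blue below 0.04 m and not (horizontal distance between any of tin1_c, tin2_c, tin3_c, tin4_c and tray_white below 0.04 m)), for 0.2 s.
2. one tin is in each tray (horizontal distance between any of tin1_c, tin2_c, tin3_c, tin4_c and tray_blue below 0.04 m and horizontal distance between any of tin1_c, tin2_c, tin3_c, tin4_c and tray_white below 0.04 m and not (horizontal distance between each of tin1_c, tin2_c and tray_blue below 0.04 m or horizontal distance between each of tin1_c, tin3_c and tray_blue below 0.04 m or horizontal distance between each of tin1_c, tin4_c and tray_blue below 0.04 m or horizontal distance between each of tin2_c, tin3_c and tray_blue below 0.04 m or horizontal distance between each of tin2_c, tin4_c and tray_blue below 0.04 m or horizontal distance between each of tin3_c, tin4_c and tray_blue below 0.04 m)), for 0.2 s.
3. two tins in the blue tray, one in the white ((horizontal distance between each of tin1_c, tin2_c and tray_blue below 0.04 m or horizontal distance between each of tin1_c, tin3_c and tray_blue below 0.04 m or horizontal distance between each of tin1_c, tin4_c and tray_blue below 0.04 m or horizontal distance between each of tin2_c, tin3_c and tray_blue below 0.04 m or horizontal distance between each of tin2_c, tin4_c and tray_blue below 0.04 m or horizontal distance between each of tin3_c, tin4_c and tray_blue below 0.04 m) and horizontal distance between any of tin1_c, tin2_c, tin3_c, tin4_c and tray_white below 0.04 m and not (horizontal distance between each of tin1_c, tin2_c and tray_white below 0.04 m or horizontal distance between each of tin1_c, tin3_c and tray_white below 0.04 m or horizontal distance between each of tin1_c, tin4_c and tray_white below 0.04 m or horizontal distance between each of tin2_c, tin3_c and tray_white below 0.04 m or horizontal distance between each of tin2_c, tin4_c and tray_white below 0.04 m or horizontal distance between each of tin3_c, tin4_c and tray_white below 0.04 m)), for 0.2 s.
4. two tins in each tray ((horizontal distance between each of tin1_c, tin2_c and tray_blue below 0.04 m or horizontal distance between each of tin1_c, tin3_c and tray_blue below 0.04 m or horizontal distance between each of tin1_c, tin4_c and tray_blue below 0.04 m or horizontal distance between each of tin2_c, tin3_c and tray_blue below 0.04 m or horizontal distance between each of tin2_c, tin4_c and tray_blue below 0.04 m or horizontal distance between each of tin3_c, tin4_c and tray_blue below 0.04 m) and (horizontal distance between each of tin1_c, tin2_c and tray_white below 0.04 m or horizontal distance between each of tin1_c, tin3_c and tray_white below 0.04 m or horizontal distance between each of tin1_c, tin4_c and tray_white below 0.04 m or horizontal distance between each of tin2_c, tin3_c and tray_white below 0.04 m or horizontal distance between each of tin2_c, tin4_c and tray_white below 0.04 m or horizontal distance between each of tin3_c, tin4_c and tray_white below 0.04 m)), for 0.2 s.
5. the dial's pointer is at the two-dot mark (all of step 4 and value of joint dial between -0.16 and 0.16 rad), for 0.2 s.
At the end, for the whole second after the job is handed in: Two tins lie flat and still, wholly inside each tray (centre within 40 mm of the tray's middle, so that none sticks out of the mouth by more than about 3 mm), and the dial's pointer rests within 0.16 rad (9 degrees) of the two-dot mark (all of step 5 and linear speed of each of tin1, tin2, tin3, tin4 below 0.02 m/s and angle between each of tin1_c, tin2_c, tin3_c, tin4_c's own z axis and vertical below 0.15 rad and velocity of joint dial between -0.05 and 0.05 rad/s); the robot touches nothing.
It fails at once if a tin is lifted more than 12 mm off the shelf or tipped by more than 0.4 rad (height (world z) of any of tin1_c, tin2_c, tin3_c, tin4_c above 0.021 m or angle between any of tin1_c, tin2_c, tin3_c, tin4_c's own z axis and vertical above 0.4 rad).
It fails at once if the white tray gets its first tin before the blue (horizontal distance between any of tin1_c, tin2_c, tin3_c, tin4_c and tray_white below 0.04 m and not (horizontal distance between any of tin1_c, tin2_c, tin3_c, tin4_c and tray_blue below 0.04 m)).
It fails at once if the white tray gets its second tin before the blue ((horizontal distance between each of tin1_c, tin2_c and tray_white below 0.04 m or horizontal distance between each of tin1_c, tin3_c and tray_white below 0.04 m or horizontal distance between each of tin1_c, tin4_c and tray_white below 0.04 m or horizontal distance between each of tin2_c, tin3_c and tray_white below 0.04 m or horizontal distance between each of tin2_c, tin4_c and tray_white below 0.04 m or horizontal distance between each of tin3_c, tin4_c and tray_white below 0.04 m) and not (horizontal distance between each of tin1_c, tin2_c and tray_blue below 0.04 m or horizontal distance between each of tin1_c, tin3_c and tray_blue below 0.04 m or horizontal distance between each of tin1_c, tin4_c and tray_blue below 0.04 m or horizontal distance between each of tin2_c, tin3_c and tray_blue below 0.04 m or horizontal distance between each of tin2_c, tin4_c and tray_blue below 0.04 m or horizontal distance between each of tin3_c, tin4_c and tray_blue below 0.04 m)).
It fails at once if the blue tray gets its second tin before the white has one ((horizontal distance between each of tin1_c, tin2_c and tray_blue below 0.04 m or horizontal distance between each of tin1_c, tin3_c and tray_blue below 0.04 m or horizontal distance between each of tin1_c, tin4_c and tray_blue below 0.04 m or horizontal distance between each of tin2_c, tin3_c and tray_blue below 0.04 m or horizontal distance between each of tin2_c, tin4_c and tray_blue below 0.04 m or horizontal distance between each of tin3_c, tin4_c and tray_blue below 0.04 m) and not (horizontal distance between any of tin1_c, tin2_c, tin3_c, tin4_c and tray_white below 0.04 m)).
It fails at once if a bystander is moved more than 15 mm (distance of any of bottle, cup, stand, case from where it was at the start of the episode above 0.015 m).
It also fails if it takes over 72 s, if anything falls off the work surface, if the arm or the gripper's body presses on something with over 40 N, if the wrist force passes 120 N, or if a joint passes its speed limit or range.

ROBOT

A 6-joint arm with a two-finger parallel gripper is mounted at the origin on the work surface. World frame = base frame: x ahead of the robot, y to its left, z up, the work surface at z = 0. Lengths are in mm, angles in rad, forces in N, time in s.
With the tool pointing down it reaches from about 275 to 750 mm from the base axis. Payload 10.2 kg.
Tool frame: the origin (TCP) lies between the finger pads; the fingertips stand ctrl.tips_ahead ahead of it and the grasp point (between the pads) lies 8 mm behind it (ctrl.tips_ahead is the distance from the TCP to the fingertips, in mm); z points along the fingers, y is the direction in which the jaws open and shut (so a half turn about z gives the same grasp; the last joint's range is limited). The gripper opens to 85 mm and grips with 20 to 120 N. Pads are 22 mm wide; open, the fingers measure 114 mm over their backs; the gripper's body (76 mm by 85 mm) begins 54 mm behind the grasp point. The pads swing forward as they close: fully open they stand 13 mm farther back than shut.
Start: joints at [-1.489, 0.313, 1.498, -0, 1.331, -0.223], TCP at [157.541, -500.811, 242.294] pointing down, gripper open.
Joint ranges: [-2.94, 2.94], [-0.97, 2.17], [0.19, 2.56], [-1.23, 4.37], [0.02, 3.11], [-2.88, 2.88]. Speed limits (rad/s): [2.39, 2.39, 3.01, 3.14, 3.14, 3.14].

INTERFACE

Orientations are given as a unit quaternion [w, x, y, z].
In Python, from rig import ctrl gives the robot as it stands. The module is installed in compiled form; this text tells all that it offers.
- The arm moves only by the tool move_arm, never from a script. Its argument "motion" is a list of rows, each an object with "offset": the shift along the tool's x, y, z in m, a list of three; "angular": the turn, a rotation vector about the tool's x, y, z in degrees, a list of three; "jaw": the finger opening in m, from 0 to 0.0854. In form: [{"offset": [tx, ty, tz], "angular": [ax, ay, az], "jaw": jaw}, ...]. A call has 1 to 5 rows; each row is the pose to reach, as a shift and turn from the pose commanded when the call began, along the tool's axes at that moment; what a row does not reach only later rows make up. A row lasts 1/8 s, in which the tool goes at most 62.5 mm and 10.7 degrees, less where a joint would pass 70% of its speed; a pose out of reach is approached as far as the arm can. A call with a gripper value outside its range is refused whole. The fingers move at their own pace and stop on an object; "squeeze" is the grip in N (left out, the last holds). Time passes only in rows, so rows that repeat a pose let the fingers close. It gives the time, the measured TCP pose, the force and the opening at its end, in the units of the state.
- ctrl.sense(): the state, without advancing time (a new reading comes with each control period).
- ctrl.capture(name): name is "side" or "top"; returns a dict with "img" (400x640x3 uint8, red, green, blue), "intrinsics" (3x3 intrinsics, pixels), "rvec" (rotation vector, rad) and "tvec" (3), from world to camera coordinates, as OpenCV has them. Camera axes: x right, y down, z forward; pixel columns grow to the right and rows downward; lengths in mm; the calibration is good to about 2 mm. A picture is of the moment at which its call begins. There is no depth.
- ctrl.finish_job(): hands the job in, once; it reports no verdict.
The state is a dict: "time_s": time; "joints": joint angles; "dq": joint speeds; "tau": joint torques, N m; "eef_pos": TCP position; "ee_rot": TCP orientation; "force": force on the tool from outside, world axes, zero at the start; "wrist_torque": the same for the moment, N m; "grip_width": opening from 0.0 (shut) to 1.0 (fully open).
Only numpy, scipy, OpenCV 4.12 (cv2) and the standard library are available. Lean on these libraries where they do the work, as an engineer would, in place of code of your own. Each camera call takes 0.05 s, during which the arm holds its last target. There are 200 camera calls.

## Working session

There is one attempt and no reset: what is moved stays moved. The work goes in short steps, Python scripts to look and compute and a tool call to move; the robot and the scene stay as the last step left them, time stands still between calls to the robot, and variables do not carry over. Pictures are saved under pics/ and viewed, about 8 in all and at most 12, crops included, and the job is handed in when it is done.

Besides the shell and the picture viewer there is one more tool, called after "Request:" by a JSON object that holds its "fn" and its "kwargs", one argument or row to a line. move_arm: Moves the arm, as the interface text tells. Its arguments: {"type":"object","properties":{"motion":{"type":"array","items":{"type":"object","properties":{"offset":{"type":"array","items":{"type":"number"}},"angular":{"type":"array","items":{"type":"number"}},"jaw":{"type":"number"}}}},"squeeze":{"type":"number"}},"required":["motion"]}

```bash
mkdir -p pics
python3 - <<'E'
from rig import ctrl
import cv2,numpy as np
print(ctrl.sense(), ctrl.tips_ahead)
for n in("top","side"):
    c=ctrl.capture(n); cv2.imwrite(f"pics/{n}0.png",c["img"][:,:,::-1]); print(n,c["intrinsics"],c["rvec"],c["tvec"])
E
```

```text
{'time_s': 0.0, 'joints': array([-1.48938119e+00,  3.13469476e-01,  1.49846812e+00, -2.09859601e-05,
        1.33102708e+00, -2.23430336e-01]), 'dq': array([ 0.00126449,  0.00095457,  0.00257023,  0.00109228,  0.00147949,
       -0.00204118]), 'tau': array([-1.95575580e-03, -4.12264824e+01, -2.59744388e+01, -2.78787584e-04,
        4.16622934e-03,  2.35068353e-05]), 'eef_pos': array([ 157.52307516, -500.53690848,  241.71343059]), 'ee_rot': array([-6.85006191e-04,  9.88405515e-01,  1.51835660e-01,  3.85057190e-05]), 'force': array([ 0.3491611 ,  0.12925155, -0.36218542]), 'wrist_torque': array([-0.02281319,  0.02892441, -0.06011126]), 'grip_width': 0.9998588241580991} 11.0
top [[365.00112345   0.         316.6245803 ]
 [  0.         365.00112345 200.37775945]
 [  0.           0.           1.        ]] [ 2.1289869  -2.12406084  0.22448037] [ -3.19301653 581.94899972 775.91295166]
side [[421.72926439   0.         316.82599456]
 [  0.         421.72926439 205.72507473]
 [  0.           0.           1.        ]] [ 2.15381074  0.52884767 -0.25730809] [-521.25592994 -110.84600061 1371.20789448]
```

View pics/top0.png

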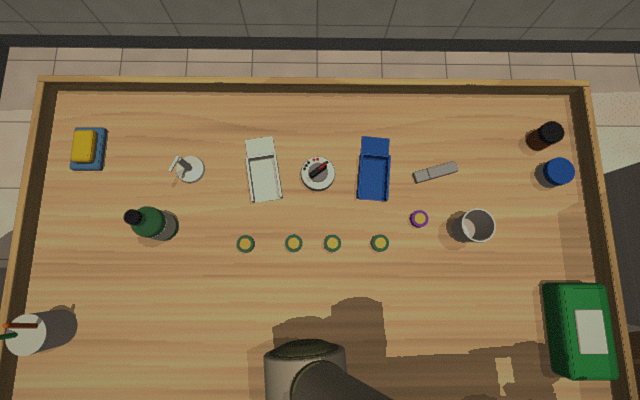

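View pics/side0.png

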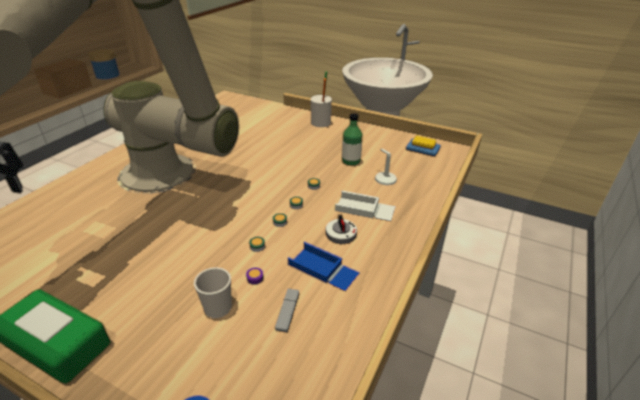

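The top view shows four green-rimmed tins at (245,244), (293,243), (332,243) and (380,243), and a purple look-alike at (419,219), which I leave alone. The white tray is at (264,172), the blue tray at (374,168) and the dial at (318,173). The purple-rimmed one also shows at (255,275) in the side view. Next I measure and make one enlarged crop.

```bash
cat > h.py <<'E'
from rig import ctrl
import cv2,numpy as np
from scipy.spatial.transform import Rotation as R
def px2w(c,uv,z):
    M=R.from_rotvec(c["rvec"]).as_matrix(); o=-M.T@c["tvec"]
    d=M.T@np.linalg.inv(c["intrinsics"])@np.array([uv[0],uv[1],1.]); return (o+d*(z-o[2])/d[2])[:2]
def blobs(mask,amin):
    cs,_=cv2.findContours(mask.astype(np.uint8),cv2.RETR_EXTERNAL,cv2.CHAIN_APPROX_NONE)
    return [k for k in cs if cv2.contourArea(k)>amin]
def w2px(c,P): return cv2.projectPoints(np.array(P,float).reshape(-1,3),c["rvec"],c["tvec"],c["intrinsics"],None)[0].reshape(-1,2)
def tins(c,box=(225,100,405,300)):
    # green lid rim
    hsv=cv2.cvtColor(c["img"],cv2.COLOR_RGB2HSV); m=(hsv[...,0]>38)&(hsv[...,0]<90)&(hsv[...,1]>60)
    m=cv2.morphologyEx(m.astype(np.uint8),cv2.MORPH_CLOSE,np.ones((3,3)))
    z=np.zeros_like(m); x0,y0,x1,y1=box; z[y0:y1,x0:x1]=m[y0:y1,x0:x1]
    out=[]
    for k in blobs(z,25):
        (u,v),r=cv2.minEnclosingCircle(k); out.append((round(u,1),round(v,1),round(r,1),px2w(c,(u,v),18).round(1)))
    return out
E
python3 - <<'E'
from h import *
c=ctrl.capture("top"); im=c["img"]; hsv=cv2.cvtColor(im,cv2.COLOR_RGB2HSV)
for t in tins(c): print("tin",t)
b=(hsv[...,0]>100)&(hsv[...,0]<130)&(hsv[...,1]>120); b[:,:340]=0; b[:,400:]=0; b[:120]=0;b[210:]=0
w=(hsv[...,1]<45)&(hsv[...,2]>110); w[:,:235]=0; w[:,292:]=0; w[:120]=0;w[215:]=0
for n,m in(("blue",b),("white",w)):
    for k in blobs(m,100):
        r=cv2.minAreaRect(k); q=cv2.boxPoints(r)
        print(n,r,[px2w(c,p,0).round(0) for p in q],[px2w(c,p,24).round(0) for p in q])
d=(hsv[...,1]<60)&(hsv[...,2]>130); d[:,:298]=0; d[:,338:]=0; d[:150]=0;d[200:]=0
for k in blobs(d,50): e=cv2.fitEllipse(cv2.convexHull(k)); print("dial",e,px2w(c,e[0],20))
crop=cv2.resize(im[125:265,225:430],None,fx=3.9,fy=3.9,interpolation=cv2.INTER_CUBIC)
cv2.imwrite("pics/crop1.png",crop[:,:,::-1])
E
```

```text
tin (379.7, 242.5, 8.7, array([ 489.6, -150.4]))
tin (332.0, 242.7, 8.4, array([488.9, -38.4]))
tin (293.3, 242.9, 8.3, array([488.3,  52. ]))
tin (245.2, 243.5, 8.6, array([486.6, 163.8]))
blue ((374.1821594238281, 168.29127502441406), (30.47207260131836, 62.08915710449219), 4.23639440536499) [array([ 599., -101.]), array([ 759., -116.]), array([ 754., -193.]), array([ 594., -175.])] [array([594., -98.]), array([ 750., -112.]), array([ 745., -187.]), array([ 589., -170.])]
white ((262.1700134277344, 169.19000244140625), (63.21533966064453, 30.82985496520996), 81.8698959350586) [array([747., 184.]), array([759., 108.]), array([598.,  82.]), array([587., 156.])] [array([738., 179.]), array([750., 105.]), array([593.,  80.]), array([582., 152.])]
dial ((317.6129455566406, 172.2059326171875), (32.10157775878906, 33.315208435058594), 94.74542236328125) [658.6994858   -4.77939784]
```

View pics/crop1.png

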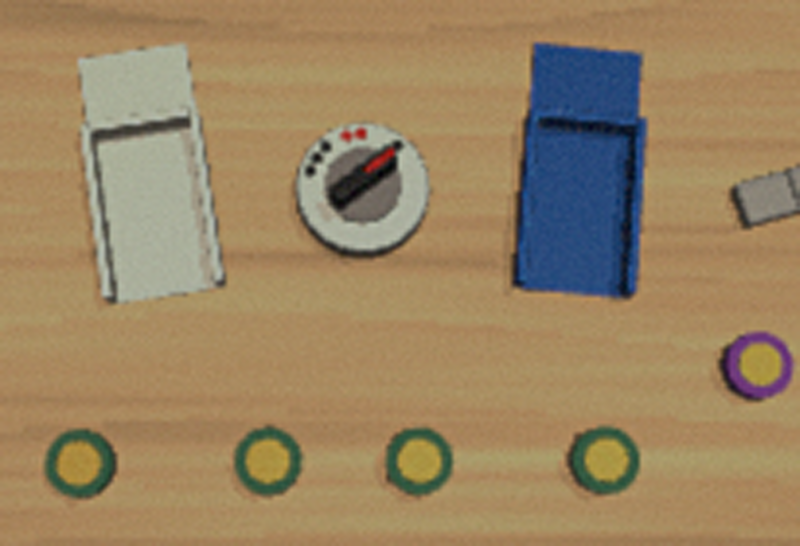

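The crop confirms four tins with green rims and yellow lids. The purple-rimmed one at crop (757,365) is the look-alike and stays untouched. From the crop corners I now compute the tray and dial poses.

```bash
cat >> h.py <<'E'
def go(xy,z,yaw):
    """tool-frame shift (m) and turn (deg) from the current pose to world xy,z (mm), tool x at yaw (rad), pointing down"""
    s=ctrl.sense(); q=s["ee_rot"]; A=R.from_quat([q[1],q[2],q[3],q[0]])
    T=R.from_euler("z",yaw)*R.from_euler("x",np.pi)
    return (A.inv().apply(np.array([*xy,z])-s["eef_pos"])/1000).round(4), np.degrees((A.inv()*T).as_rotvec()).round(2)
E
python3 - <<'E'
from h import *
c=ctrl.capture("top")
f=lambda p,z:px2w(c,((p[0]+.5)/3.9-.5+225,(p[1]+.5)/3.9-.5+125),z)
for n,fl,fr,bl,br in(("blue",(516,288),(632,295),(526,118),(646,119)),("white",(108,301),(225,284),(85,126),(197,108))):
    a=[f(p,24) for p in(fl,fr,bl,br)]; print(n,[x.round(0) for x in a],"w",np.linalg.norm(a[0]-a[1]),"len",np.linalg.norm(a[2]-a[0]),np.linalg.norm(a[3]-a[1]))
    m=(a[0]+a[1])/2; b=(a[2]+a[3])/2; d=b-m; lat=a[0]-a[1]; print(" mouth",m,"mid",(m+b)/2,"yaw axis",np.arctan2(d[1],d[0]),"yaw mouth",np.arctan2(-lat[0],lat[1]))
D=f((363,189),20); d2=f((354,134),20); p0=f((331,201),50); p1=f((401,146),50)
print("dial",D,"dots yaw",np.arctan2(*(d2-D)[::-1]),"bar",p0,p1,(p0+p1)/2,"yaw",np.arctan2(*(p1-p0)[::-1]))
for p in((311,171),(319,159),(327,147),(346,136),(361,133)): v=f(p,20)-D; print(np.hypot(*v),np.arctan2(v[1],v[0]))
print(go((489,-150),70,-0.1))
E
```

```text
blue [array([593., -98.]), array([ 589., -169.]), array([ 702., -107.]), array([ 702., -182.])] w 70.96728872254205 len 108.75222551641437 113.0345496406385
 mouth [ 591.35509615 -133.72631663] mid [ 646.53457438 -139.07107344] yaw axis -0.09656008744560927 yaw mouth -0.05743916031440178
white [array([584., 150.]), array([595.,  79.]), array([695., 168.]), array([707.,  99.])] w 71.44040114396766 len 112.0610655886768 113.60484248437804
 mouth [589.75901178 114.34581275] mid [645.38531608 123.75004748] yaw axis 0.16747732255333492 yaw mouth 0.1518400188210278
dial [656.48760015  -5.00293779] dots yaw 0.15720475513411922 bar [640.70281387  14.68878528] [675.13557042 -27.32384113] [657.91919215  -6.31752792] yaw -0.884229178463622
34.28269474559377 1.2316616713021298
33.45166186791429 0.9601680270999742
35.11180031575766 0.6942712023328834
35.818694843515466 0.30133973313851403
36.23644901212608 0.03468436481310846
(array([ 0.4214, -0.2349,  0.1722]), array([-0.04,  0.  , 23.19]))
```

Request:
{"fn": "move_arm", "kwargs": {
  "motion": [
    {"offset": [0.421, -0.235, 0.05], "angular": [0, 0, 23], "jaw": 0.06},
    {"offset": [0.421, -0.235, 0.05], "angular": [0, 0, 23], "jaw": 0.06},
    {"offset": [0.421, -0.235, 0.05], "angular": [0, 0, 23], "jaw": 0.06},
    {"offset": [0.421, -0.235, 0.05], "angular": [0, 0, 23], "jaw": 0.06},
    {"offset": [0.421, -0.235, 0.05], "angular": [0, 0, 23], "jaw": 0.06}
  ],
  "squeeze": 20
}}

```text
time_s: 0.82
eef_pos: [367.7, -278.1, 210.6]
ee_rot: [0.0, 0.999, -0.048, 0.0]
force: [1.3, -0.5, 0.5]
grip_width: 0.701
```

```bash
python3 -c "
from h import *
print(go((489,-150),100,-0.085))"
```

```text
(array([ 0.1083, -0.1393,  0.1106]), array([ 0.01, -0.01, -0.69]))
```

Request:
{"fn": "move_arm", "kwargs": {
  "motion": [
    {"offset": [0.108, -0.139, 0.08], "angular": [0, 0, 0], "jaw": 0.06},
    {"offset": [0.108, -0.139, 0.11], "angular": [0, 0, 0], "jaw": 0.06},
    {"offset": [0.108, -0.139, 0.11], "angular": [0, 0, 0], "jaw": 0.06},
    {"offset": [0.108, -0.139, 0.11], "angular": [0, 0, 0], "jaw": 0.06}
  ]
}}

```text
time_s: 1.32
eef_pos: [487.9, -149.4, 98.7]
ee_rot: [-0.001, 0.999, -0.047, -0.001]
force: [0.1, -0.0, 0.3]
grip_width: 0.701
```

```bash
python3 -c "
from h import *
print(go((489.5,-150.5),18,-0.085))"
```

```text
(array([0.002 , 0.0011, 0.0807]), array([-0.09,  0.17, -0.51]))
```

Request:
{"fn": "move_arm", "kwargs": {
  "motion": [
    {"offset": [0.002, 0.001, 0.05], "angular": [0, 0, 0], "jaw": 0.06},
    {"offset": [0.002, 0.001, 0.085], "angular": [0, 0, 0], "jaw": 0.06},
    {"offset": [0.002, 0.001, 0.085], "angular": [0, 0, 0], "jaw": 0.036},
    {"offset": [0.002, 0.001, 0.085], "angular": [0, 0, 0], "jaw": 0.036},
    {"offset": [0.002, 0.001, 0.085], "angular": [0, 0, 0], "jaw": 0.036}
  ],
  "squeeze": 20
}}

```text
time_s: 1.95
eef_pos: [490.2, -153.7, 17.4]
ee_rot: [0.001, 0.999, -0.048, 0.001]
force: [-0.7, -0.1, -0.2]
grip_width: 0.455
```

```bash
python3 -c "
from h import *
yaw=-0.085; m=np.array([646.5,-139]); u=np.array([np.cos(yaw),np.sin(yaw)])
print(m-85*u, go(m-85*u,13,yaw), ctrl.sense()['grip_width']*85.4)
c=ctrl.capture('side'); cv2.imwrite('pics/s1.png',cv2.resize(c['img'][150:350,180:400],None,fx=3,fy=3)[:,:,::-1])"
```

```text
[ 561.80687767 -131.78369696] (array([ 0.0692, -0.0287,  0.0045]), array([ 0.07, -0.15, -0.68])) 38.81465758391796
```

View pics/s1.png

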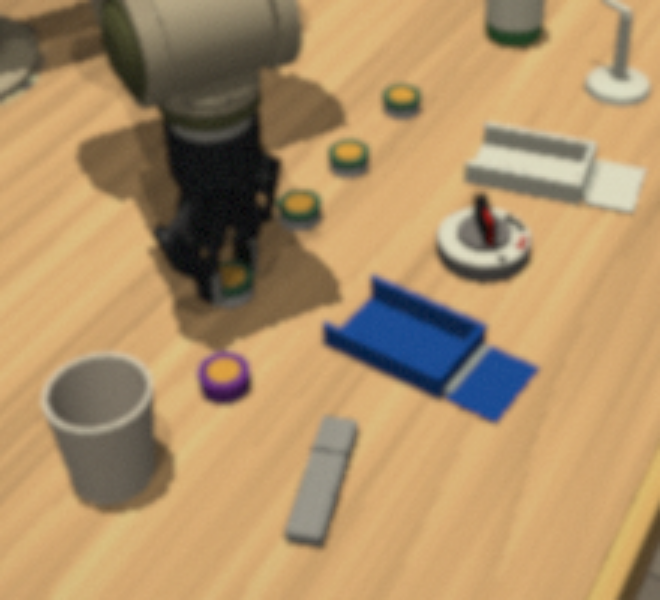

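The tin is between the fingers (opening 39 mm). In the crop it sits at (237,278), with the other tins and the purple look-alike unmoved. I drag it to the front of the blue tray.

Request:
{"fn": "move_arm", "kwargs": {
  "motion": [
    {"offset": [0.025, -0.01, 0], "jaw": 0.036, "angular": [0, 0, 0]},
    {"offset": [0.05, -0.02, 0], "jaw": 0.036, "angular": [0, 0, 0]},
    {"offset": [0.069, -0.028, 0], "jaw": 0.036, "angular": [0, 0, 0]},
    {"offset": [0.069, -0.028, 0], "jaw": 0.036, "angular": [0, 0, 0]},
    {"offset": [0.069, -0.028, 0], "jaw": 0.036, "angular": [0, 0, 0]}
  ]
}}

```text
time_s: 2.62
eef_pos: [560.2, -132.0, 16.0]
ee_rot: [-0.0, 0.999, -0.048, -0.0]
force: [0.3, 0.4, -1.2]
grip_width: 0.454
```

```bash
python3 -c "
from h import *
yaw=-0.085; m=np.array([646.5,-139]); u=np.array([np.cos(yaw),np.sin(yaw)])
print(go(m-85*u,13,yaw), ctrl.sense()['eef_pos'])
c=ctrl.capture('top'); print(tins(c)); print(ctrl.sense()['eef_pos'],ctrl.sense()['joints'])"
```

```text
(array([ 0.0016, -0.0003,  0.003 ]), array([-0.  ,  0.02, -0.67])) [ 560.19933177 -131.97172176   15.98682409]
[(332.1, 242.8, 8.4, array([488.6, -38.7])), (293.3, 242.9, 8.3, array([488.3,  51.9])), (245.0, 243.4, 8.4, array([487. , 164.2]))]
[ 560.15490385 -132.04767357   15.99660046] [-4.34957936e-01  6.88380703e-01  1.56130810e+00 -9.82566297e-05
  8.92154661e-01  1.23292922e+00]
```

Request:
{"fn": "move_arm", "kwargs": {
  "motion": [
    {"offset": [0, 0, 0], "jaw": 0.054, "angular": [0, 0, 0]},
    {"offset": [0, 0, 0], "jaw": 0.054, "angular": [0, 0, 0]},
    {"offset": [-0.025, 0, 0], "jaw": 0.054, "angular": [0, 0, 0]},
    {"offset": [-0.048, 0, 0], "jaw": 0.054, "angular": [0, 0, 0]},
    {"offset": [-0.048, 0, 0], "jaw": 0.022, "angular": [0, 0, 0]}
  ]
}}

```text
time_s: 3.3
eef_pos: [512.2, -127.1, 15.9]
ee_rot: [-0.0, 0.999, -0.049, -0.0]
force: [0.6, 0.0, -0.2]
grip_width: 0.432
```

Request:
{"fn": "move_arm", "kwargs": {
  "motion": [
    {"offset": [0, 0, 0], "jaw": 0.022, "angular": [0, 0, 0]},
    {"offset": [0, 0, 0.002], "jaw": 0.022, "angular": [0, 0, 0]}
  ]
}}

```text
time_s: 3.55
eef_pos: [513.8, -127.4, 13.8]
ee_rot: [0.0, 0.999, -0.048, 0.0]
force: [0.5, 0.1, 0.2]
grip_width: 0.26
```

```bash
cat >> h.py <<'E'
TR={"blue":(np.array([646.5,-139]),-0.085),"white":(np.array([645.5,124.]),0.162)}
def ax(t,s):
    m,y=TR[t]; return m+s*np.array([np.cos(y),np.sin(y)])
def rel(t,p):
    m,y=TR[t]; return R.from_euler("z",-y).apply([*(np.asarray(p)-m),0])[:2].round(1)
E
python3 -c "
from h import *
print(go(ax('blue',-50),13,-.085),ctrl.sense()['grip_width']*85.4,ctrl.sense()['eef_pos'])
c=ctrl.capture('top'); print([(t[3],rel('blue',t[3])) for t in tins(c)])"
```

```text
(array([ 0.0832, -0.0006,  0.0009]), array([ 0.02, -0.05, -0.66])) 22.187137599520753 [ 513.77199917 -127.37716982   13.81823928]
[(array([488.9, -38.5]), array([-165.6,   86.8])), (array([488.3,  51.9]), array([-173.8,  176.8])), (array([487. , 164.2]), array([-184.7,  288.6]))]
```

Request:
{"fn": "move_arm", "kwargs": {
  "motion": [
    {"offset": [0.022, 0, 0], "jaw": 0.022, "angular": [0, 0, 0]},
    {"offset": [0.037, 0, 0], "jaw": 0.022, "angular": [0, 0, 0]},
    {"offset": [0.052, 0, 0], "jaw": 0.022, "angular": [0, 0, 0]},
    {"offset": [0.067, -0.001, 0], "jaw": 0.022, "angular": [0, 0, 0]},
    {"offset": [0.082, -0.001, 0], "jaw": 0.022, "angular": [0, 0, 0]}
  ]
}}

```text
time_s: 4.22
eef_pos: [595.4, -134.0, 13.5]
ee_rot: [-0.0, 0.999, -0.048, -0.0]
force: [-1.1, 0.4, 0.4]
grip_width: 0.259
```

```bash
python3 -c "
from h import *
print(go(ax('blue',-26),14,-.085),ctrl.sense()['eef_pos'])
c=ctrl.capture('side'); cv2.imwrite('pics/s2.png',cv2.resize(c['img'][200:320,240:400],None,fx=4,fy=4)[:,:,::-1])
c=ctrl.capture('top'); print([(t[3],rel('blue',t[3])) for t in tins(c)])"
```

```text
(array([ 0.0254,  0.0003, -0.0005]), array([-0.  ,  0.02, -0.65])) [ 595.36510705 -134.00988656   13.50264418]
[(array([489.3, -36.2]), array([-165.4,   89.1])), (array([488.4,  52. ]), array([-173.7,  176.9])), (array([486.9, 164.2]), array([-184.8,  288.6]))]
```

View pics/s2.png

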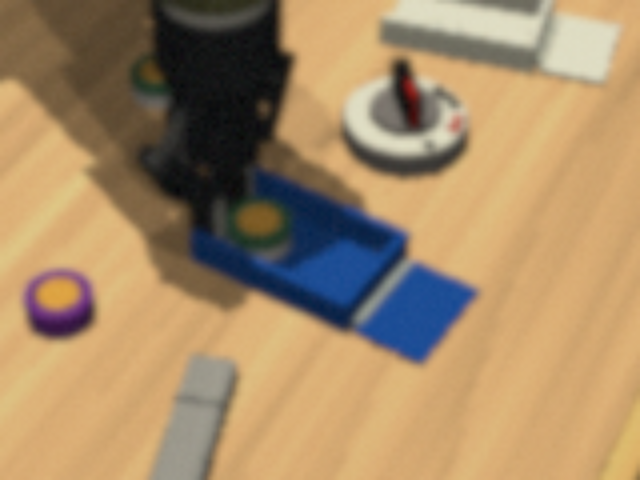

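The tin, at (260,222) in the crop, is inside the blue tray and flat. I push it a little further, then back out.

Request:
{"fn": "move_arm", "kwargs": {
  "motion": [
    {"offset": [0.012, 0, 0], "jaw": 0.022, "angular": [0, 0, 0]},
    {"offset": [0.022, 0, 0], "jaw": 0.022, "angular": [0, 0, 0]},
    {"offset": [0.022, 0, 0], "jaw": 0.022, "angular": [0, 0, 0]},
    {"offset": [-0.03, 0, 0], "jaw": 0.022, "angular": [0, 0, 0]},
    {"offset": [-0.05, 0, -0.05], "jaw": 0.022, "angular": [0, 0, 0]}
  ]
}}

```text
time_s: 4.95
eef_pos: [540.3, -127.7, 60.9]
ee_rot: [-0.002, 0.999, -0.048, -0.005]
force: [1.9, 1.0, 0.3]
grip_width: 0.256
```

```bash
python3 -c "
from h import *
print(go((487,164.5),90,.162),ctrl.sense()['eef_pos'])"
```

```text
(array([-0.0816, -0.2858, -0.0274]), array([ -0.26,   0.52, -14.84])) [ 540.29764583 -127.74627009   60.85910973]
```

Request:
{"fn": "move_arm", "kwargs": {
  "motion": [
    {"offset": [-0.03, -0.04, -0.03], "jaw": 0.06, "angular": [0, 0, -8]},
    {"offset": [-0.078, -0.286, -0.03], "jaw": 0.06, "angular": [0, 0, -14.6]},
    {"offset": [-0.078, -0.286, -0.03], "jaw": 0.06, "angular": [0, 0, -14.6]},
    {"offset": [-0.078, -0.286, -0.03], "jaw": 0.06, "angular": [0, 0, -14.6]},
    {"offset": [-0.078, -0.286, -0.03], "jaw": 0.06, "angular": [0, 0, -14.6]}
  ]
}}

```text
time_s: 5.58
eef_pos: [494.2, 164.1, 94.0]
ee_rot: [0.0, 0.997, 0.079, 0.0]
force: [1.3, -0.1, -0.5]
grip_width: 0.7
```

```bash
python3 -c "
from h import *
c=ctrl.capture('top'); print([(t[3],rel('blue',t[3])) for t in tins(c)])
print(go((487,164.5),90,.162),ctrl.sense()['eef_pos'])"
```

```text
[(array([488.9, -38.5]), array([-165.6,   86.8])), (array([488.3,  51.9]), array([-173.8,  176.8])), (array([ 643.6, -139.3]), array([-2.9, -0.5]))]
(array([-0.0064,  0.0048,  0.0039]), array([-0.12, -0.  ,  0.04])) [492.5513956  170.26754186  93.95202546]
```

Request:
{"fn": "move_arm", "kwargs": {
  "motion": [
    {"offset": [-0.003, 0.003, 0.005], "jaw": 0.06, "angular": [0, 0, 0]},
    {"offset": [-0.003, 0.003, 0.005], "jaw": 0.06, "angular": [0, 0, 0]}
  ]
}}

```text
time_s: 5.88
eef_pos: [492.1, 157.8, 88.3]
ee_rot: [0.0, 0.997, 0.078, -0.001]
force: [-0.6, -0.4, -0.0]
grip_width: 0.701
```

```bash
python3 -c "
from h import *
print(go((487,164.2),14,.162),ctrl.sense()['eef_pos'])"
```

```text
(array([-0.0039, -0.0072,  0.0743]), array([ 0.01,  0.07, -0.29])) [492.06478154 157.76071673  88.30230039]
```

Request:
{"fn": "move_arm", "kwargs": {
  "motion": [
    {"offset": [-0.004, -0.006, 0], "jaw": 0.06, "angular": [0, 0, 0]},
    {"offset": [-0.004, -0.006, 0], "jaw": 0.06, "angular": [0, 0, 0]},
    {"offset": [-0.004, -0.006, 0], "jaw": 0.06, "angular": [0, 0, 0]}
  ]
}}

```text
time_s: 6.25
eef_pos: [487.7, 163.8, 88.9]
ee_rot: [0.0, 0.997, 0.079, 0.0]
force: [0.4, 0.3, 0.1]
grip_width: 0.705
```

```bash
python3 -c "
from h import *
print(go((487,164.2),14,.162),ctrl.sense()['eef_pos'])"
```

```text
(array([-0.0007, -0.0005,  0.0749]), array([ 0.  , -0.01, -0.25])) [487.70629778 163.82589795  88.86733334]
```

Request:
{"fn": "move_arm", "kwargs": {
  "motion": [
    {"offset": [0, 0, 0.04], "jaw": 0.06, "angular": [0, 0, 0]},
    {"offset": [0, 0, 0.075], "jaw": 0.06, "angular": [0, 0, 0]},
    {"offset": [0, 0, 0.075], "jaw": 0.06, "angular": [0, 0, 0]},
    {"offset": [0, 0, 0.075], "jaw": 0.036, "angular": [0, 0, 0]},
    {"offset": [0, 0, 0.075], "jaw": 0.036, "angular": [0, 0, 0]}
  ]
}}

```text
time_s: 6.88
eef_pos: [488.6, 164.2, 15.3]
ee_rot: [-0.0, 0.997, 0.079, 0.001]
force: [1.0, 0.6, 4.0]
grip_width: 0.453
```

Request:
{"fn": "move_arm", "kwargs": {
  "motion": [
    {"offset": [0, 0, 0], "jaw": 0.036, "angular": [0, 0, 0]},
    {"offset": [0, 0, 0], "jaw": 0.036, "angular": [0, 0, 0]}
  ]
}}

```text
time_s: 7.12
eef_pos: [488.6, 164.2, 15.3]
ee_rot: [0.0, 0.997, 0.079, 0.001]
force: [0.1, 0.2, 8.0]
grip_width: 0.453
```

```bash
python3 -c "
from h import *
print(go(ax('white',-86),14,.162),ctrl.sense()['eef_pos'])"
```

```text
(array([0.0626, 0.0647, 0.0015]), array([ 0.01, -0.17, -0.22])) [488.58381767 164.20163255  15.29977604]
```

Request:
{"fn": "move_arm", "kwargs": {
  "motion": [
    {"offset": [0.018, 0.018, -0.001], "jaw": 0.036, "angular": [0, 0, 0]},
    {"offset": [0.036, 0.037, -0.001], "jaw": 0.036, "angular": [0, 0, 0]},
    {"offset": [0.052, 0.053, -0.001], "jaw": 0.036, "angular": [0, 0, 0]},
    {"offset": [0.063, 0.065, -0.001], "jaw": 0.036, "angular": [0, 0, 0]},
    {"offset": [0.063, 0.065, -0.001], "jaw": 0.036, "angular": [0, 0, 0]}
  ]
}}

```text
time_s: 7.75
eef_pos: [561.0, 109.3, 15.3]
ee_rot: [0.0, 0.997, 0.079, 0.001]
force: [2.0, -2.7, 3.2]
grip_width: 0.455
```

Request:
{"fn": "move_arm", "kwargs": {
  "motion": [
    {"offset": [0, 0, 0], "jaw": 0.036, "angular": [0, 0, 0]},
    {"offset": [0, 0, 0], "jaw": 0.036, "angular": [0, 0, 0]}
  ]
}}

```text
time_s: 8.0
eef_pos: [560.1, 110.2, 15.3]
ee_rot: [0.0, 0.997, 0.079, 0.001]
force: [1.5, -1.9, 5.8]
grip_width: 0.457
```

```bash
python3 -c "
from h import *
print(go(ax('white',-86),14,.162),ctrl.sense()['eef_pos'])"
```

```text
(array([0.0005, 0.0001, 0.0013]), array([ 0.02, -0.06, -0.18])) [560.11764088 110.19019909  15.30980188]
```

Right on the white axis. I release, back off and narrow the jaws.

Request:
{"fn": "move_arm", "kwargs": {
  "motion": [
    {"offset": [0, 0, 0], "jaw": 0.054, "angular": [0, 0, 0]},
    {"offset": [0, 0, 0], "jaw": 0.054, "angular": [0, 0, 0]},
    {"offset": [-0.025, 0, 0], "jaw": 0.054, "angular": [0, 0, 0]},
    {"offset": [-0.048, 0, 0], "jaw": 0.054, "angular": [0, 0, 0]},
    {"offset": [-0.048, 0, 0], "jaw": 0.022, "angular": [0, 0, 0]}
  ]
}}

```text
time_s: 8.62
eef_pos: [511.5, 102.5, 14.6]
ee_rot: [-0.0, 0.997, 0.079, -0.001]
force: [0.8, 0.4, 0.2]
grip_width: 0.433
```

Request:
{"fn": "move_arm", "kwargs": {
  "motion": [
    {"offset": [0, 0, 0], "jaw": 0.022, "angular": [0, 0, 0]},
    {"offset": [0, 0, 0], "jaw": 0.022, "angular": [0, 0, 0]}
  ]
}}

```text
time_s: 8.88
eef_pos: [513.3, 102.4, 14.8]
ee_rot: [0.0, 0.997, 0.079, 0.0]
force: [0.5, 1.2, -0.2]
grip_width: 0.258
```

```bash
python3 -c "
from h import *
print(go(ax('white',-29),14,.162),ctrl.sense()['grip_width']*85.4,ctrl.sense()['eef_pos'])
c=ctrl.capture('top'); print([(t[3],rel('white',t[3])) for t in tins(c)])"
```

```text
(array([ 0.1049, -0.0004,  0.0008]), array([ 0.  , -0.03, -0.21])) 22.03158967378613 [513.31644853 102.39146144  14.75194408]
[(array([488.9, -38.5]), array([-180.8, -135.1])), (array([488. ,  50.3]), array([-167.3,  -47.3])), (array([ 643.6, -139.3]), array([ -44.3, -259.5]))]
```

Request:
{"fn": "move_arm", "kwargs": {
  "motion": [
    {"offset": [0.022, 0, 0], "jaw": 0.022, "angular": [0, 0, 0]},
    {"offset": [0.037, 0, 0], "jaw": 0.022, "angular": [0, 0, 0]},
    {"offset": [0.052, 0, 0], "jaw": 0.022, "angular": [0, 0, 0]},
    {"offset": [0.067, 0, 0], "jaw": 0.022, "angular": [0, 0, 0]},
    {"offset": [0.08, 0, 0], "jaw": 0.022, "angular": [0, 0, 0]}
  ]
}}

```text
time_s: 9.55
eef_pos: [592.3, 115.0, 14.6]
ee_rot: [-0.0, 0.997, 0.079, -0.0]
force: [-1.4, -0.2, 1.2]
grip_width: 0.258
```

Request:
{"fn": "move_arm", "kwargs": {
  "motion": [
    {"offset": [0.012, 0, 0], "jaw": 0.022, "angular": [0, 0, 0]},
    {"offset": [0.022, 0, 0], "jaw": 0.022, "angular": [0, 0, 0]},
    {"offset": [0.022, 0, 0], "jaw": 0.022, "angular": [0, 0, 0]},
    {"offset": [-0.03, 0, 0], "jaw": 0.022, "angular": [0, 0, 0]},
    {"offset": [-0.05, 0, -0.05], "jaw": 0.022, "angular": [0, 0, 0]}
  ]
}}

```text
time_s: 10.18
eef_pos: [537.4, 106.9, 61.9]
ee_rot: [-0.0, 0.997, 0.079, -0.005]
force: [1.7, 1.0, 1.5]
grip_width: 0.254
```

```bash
python3 -c "
from h import *
print(go((489,-38.5),85,-.085),ctrl.sense()['eef_pos'])"
```

```text
(array([-0.0709,  0.1359, -0.0226]), array([-0.03,  0.58, 13.93])) [537.39536547 106.89581134  61.89587819]
```

Request:
{"fn": "move_arm", "kwargs": {
  "motion": [
    {"offset": [-0.03, 0.04, -0.023], "jaw": 0.06, "angular": [0, 0, 7]},
    {"offset": [-0.05, 0.09, -0.023], "jaw": 0.06, "angular": [0, 0, 13.9]},
    {"offset": [-0.067, 0.136, -0.023], "jaw": 0.06, "angular": [0, 0, 13.9]},
    {"offset": [-0.067, 0.136, -0.023], "jaw": 0.06, "angular": [0, 0, 13.9]},
    {"offset": [-0.067, 0.136, -0.023], "jaw": 0.06, "angular": [0, 0, 13.9]}
  ]
}}

```text
time_s: 10.8
eef_pos: [497.4, -37.4, 87.8]
ee_rot: [-0.0, 0.999, -0.042, -0.0]
force: [0.9, 0.7, -1.1]
grip_width: 0.7
```

Request:
{"fn": "move_arm", "kwargs": {
  "motion": [
    {"offset": [0, 0, 0], "jaw": 0.06, "angular": [0, 0, 0]},
    {"offset": [0, 0, 0], "jaw": 0.06, "angular": [0, 0, 0]},
    {"offset": [0, 0, 0], "jaw": 0.06, "angular": [0, 0, 0]}
  ]
}}

```text
time_s: 11.18
eef_pos: [497.6, -37.3, 87.7]
ee_rot: [-0.0, 0.999, -0.042, -0.0]
force: [-0.2, -0.3, 0.7]
grip_width: 0.705
```

```bash
python3 -c "
from h import *
print(go((489,-38.5),14,-.085),ctrl.sense()['eef_pos'])
c=ctrl.capture('top'); print([(t[3],rel('white',t[3])) for t in tins(c)])"
```

```text
(array([-0.0084,  0.0019,  0.0737]), array([-0.  ,  0.  ,  0.08])) [497.57665317 -37.31727942  87.7191068 ]
[(array([640.3, 121.4]), array([-5.6, -1.7])), (array([ 643.6, -139.3]), array([ -44.3, -259.5]))]
```

Tin in the white tray at (-5.6, -1.7). I grasp the third tin.

Request:
{"fn": "move_arm", "kwargs": {
  "motion": [
    {"offset": [-0.008, 0.002, 0.03], "jaw": 0.06, "angular": [0, 0, 0]},
    {"offset": [-0.008, 0.002, 0.073], "jaw": 0.06, "angular": [0, 0, 0]},
    {"offset": [-0.008, 0.002, 0.073], "jaw": 0.06, "angular": [0, 0, 0]},
    {"offset": [-0.008, 0.002, 0.073], "jaw": 0.036, "angular": [0, 0, 0]},
    {"offset": [-0.008, 0.002, 0.073], "jaw": 0.036, "angular": [0, 0, 0]}
  ]
}}

```text
time_s: 11.85
eef_pos: [490.4, -39.4, 16.4]
ee_rot: [0.0, 0.999, -0.042, 0.001]
force: [-0.2, -0.1, 3.3]
grip_width: 0.458
```

Request:
{"fn": "move_arm", "kwargs": {
  "motion": [
    {"offset": [0, 0, 0], "jaw": 0.036, "angular": [0, 0, 0]},
    {"offset": [0, 0, 0], "jaw": 0.036, "angular": [0, 0, 0]}
  ]
}}

```text
time_s: 12.1
eef_pos: [490.4, -39.4, 16.3]
ee_rot: [0.0, 0.999, -0.042, 0.001]
force: [-0.9, 0.9, 7.8]
grip_width: 0.454
```

```bash
python3 -c "
from h import *
print(go(ax('blue',-86),15,-.085),ctrl.sense()['eef_pos'])"
```

```text
(array([0.0779, 0.0861, 0.0016]), array([ 0.04, -0.17,  0.04])) [490.40379158 -39.39106262  16.30987133]
```

Request:
{"fn": "move_arm", "kwargs": {
  "motion": [
    {"offset": [0.018, 0.02, -0.001], "jaw": 0.036, "angular": [0, 0, 0]},
    {"offset": [0.038, 0.042, -0.001], "jaw": 0.036, "angular": [0, 0, 0]},
    {"offset": [0.058, 0.064, -0.001], "jaw": 0.036, "angular": [0, 0, 0]},
    {"offset": [0.078, 0.086, -0.001], "jaw": 0.036, "angular": [0, 0, 0]},
    {"offset": [0.078, 0.086, -0.001], "jaw": 0.036, "angular": [0, 0, 0]}
  ]
}}

```text
time_s: 12.72
eef_pos: [560.8, -132.8, 16.4]
ee_rot: [0.0, 0.999, -0.043, 0.001]
force: [-1.2, 0.3, -0.5]
grip_width: 0.452
```

Request:
{"fn": "move_arm", "kwargs": {
  "motion": [
    {"offset": [0, 0, 0], "jaw": 0.036, "angular": [0, 0, 0]},
    {"offset": [0, 0, 0], "jaw": 0.036, "angular": [0, 0, 0]}
  ]
}}

```text
time_s: 12.98
eef_pos: [559.8, -131.0, 16.4]
ee_rot: [0.0, 0.999, -0.042, 0.0]
force: [-0.9, -2.1, 4.0]
grip_width: 0.457
```

```bash
python3 -c "
from h import *
print(go(ax('blue',-86),15,-.085),ctrl.sense()['eef_pos'])"
```

```text
(array([0.001 , 0.0006, 0.0014]), array([ 0.03, -0.04,  0.07])) [ 559.83616205 -130.97333633   16.41121024]
```

Request:
{"fn": "move_arm", "kwargs": {
  "motion": [
    {"offset": [0, 0, 0], "jaw": 0.054, "angular": [0, 0, 0]},
    {"offset": [0, 0, 0], "jaw": 0.054, "angular": [0, 0, 0]},
    {"offset": [-0.025, 0, 0], "jaw": 0.054, "angular": [0, 0, 0]},
    {"offset": [-0.048, 0, 0], "jaw": 0.054, "angular": [0, 0, 0]},
    {"offset": [-0.048, 0, 0.001], "jaw": 0.022, "angular": [0, 0, 0]}
  ]
}}

```text
time_s: 13.6
eef_pos: [511.1, -127.0, 14.7]
ee_rot: [-0.0, 0.999, -0.042, -0.001]
force: [0.1, -0.2, 0.2]
grip_width: 0.432
```

Request:
{"fn": "move_arm", "kwargs": {
  "motion": [
    {"offset": [0, 0, 0], "jaw": 0.022, "angular": [0, 0, 0]},
    {"offset": [0, 0, 0], "jaw": 0.022, "angular": [0, 0, 0]}
  ]
}}

```text
time_s: 13.85
eef_pos: [512.7, -127.5, 14.8]
ee_rot: [0.0, 0.999, -0.042, 0.0]
force: [0.3, 0.5, -0.5]
grip_width: 0.257
```

```bash
python3 -c "
from h import *
print(go(ax('blue',-48),14,-.085),ctrl.sense()['grip_width']*85.4,ctrl.sense()['eef_pos'])
c=ctrl.capture('top'); print([(t[3],rel('blue',t[3])) for t in tins(c)])"
```

```text
(array([0.0863, 0.0002, 0.0008]), array([ 0.01, -0.03,  0.04])) 21.939691817414325 [ 512.69681411 -127.45023115   14.75190551]
[(array([488.3,  52. ]), array([-173.8,  176.9])), (array([640.5, 121.5]), array([-28.1, 259.1])), (array([ 643.5, -139.1]), array([-3. , -0.4]))]
```

Request:
{"fn": "move_arm", "kwargs": {
  "motion": [
    {"offset": [0.022, 0, 0], "jaw": 0.022, "angular": [0, 0, 0]},
    {"offset": [0.037, 0, 0], "jaw": 0.022, "angular": [0, 0, 0]},
    {"offset": [0.052, 0, 0], "jaw": 0.022, "angular": [0, 0, 0]},
    {"offset": [0.066, 0, 0], "jaw": 0.022, "angular": [0, 0, 0]},
    {"offset": [0.078, 0, 0], "jaw": 0.022, "angular": [0, 0, 0]}
  ]
}}

```text
time_s: 14.52
eef_pos: [590.4, -133.8, 14.6]
ee_rot: [-0.0, 0.999, -0.042, -0.0]
force: [-1.3, -0.8, 0.7]
grip_width: 0.256
```

Request:
{"fn": "move_arm", "kwargs": {
  "motion": [
    {"offset": [0.008, 0, 0], "jaw": 0.022, "angular": [0, 0, 0]},
    {"offset": [0.008, 0, 0], "jaw": 0.022, "angular": [0, 0, 0]},
    {"offset": [0.008, 0, 0], "jaw": 0.022, "angular": [0, 0, 0]},
    {"offset": [-0.03, 0, 0], "jaw": 0.022, "angular": [0, 0, 0]},
    {"offset": [-0.05, 0, -0.05], "jaw": 0.022, "angular": [0, 0, 0]}
  ]
}}

```text
time_s: 15.15
eef_pos: [536.5, -128.7, 62.5]
ee_rot: [-0.002, 0.999, -0.042, -0.004]
force: [0.5, -0.4, 1.7]
grip_width: 0.258
```

```bash
python3 -c "
from h import *
print(go((488.5,52),85,.162),ctrl.sense()['eef_pos'])"
```

```text
(array([-0.0633, -0.176 , -0.0216]), array([ -0.21,   0.41, -14.14])) [ 536.53876539 -128.6700824    62.47390384]
```

Request:
{"fn": "move_arm", "kwargs": {
  "motion": [
    {"offset": [-0.03, -0.05, -0.022], "jaw": 0.06, "angular": [0, 0, -7]},
    {"offset": [-0.055, -0.11, -0.022], "jaw": 0.06, "angular": [0, 0, -14]},
    {"offset": [-0.065, -0.176, -0.022], "jaw": 0.06, "angular": [0, 0, -14]},
    {"offset": [-0.065, -0.176, -0.022], "jaw": 0.06, "angular": [0, 0, -14]},
    {"offset": [-0.065, -0.176, -0.022], "jaw": 0.06, "angular": [0, 0, -14]}
  ]
}}

```text
time_s: 15.78
eef_pos: [490.0, 51.1, 86.9]
ee_rot: [0.0, 0.997, 0.08, 0.0]
force: [0.4, -0.3, 0.0]
grip_width: 0.702
```

Request:
{"fn": "move_arm", "kwargs": {
  "motion": [
    {"offset": [0, 0, 0], "jaw": 0.06, "angular": [0, 0, 0]},
    {"offset": [0, 0, 0], "jaw": 0.06, "angular": [0, 0, 0]},
    {"offset": [0, 0, 0], "jaw": 0.06, "angular": [0, 0, 0]}
  ]
}}

```text
time_s: 16.15
eef_pos: [490.1, 50.5, 86.7]
ee_rot: [-0.0, 0.997, 0.079, -0.0]
force: [-1.3, -0.4, -0.1]
grip_width: 0.705
```

```bash
python3 -c "
from h import *
print(go((488.5,52),15,.162),ctrl.sense()['eef_pos'])
c=ctrl.capture('top'); print([(t[:2],t[3],rel('blue',t[3])) for t in tins(c)])
im=c['img']; cv2.imwrite('pics/top2.png',cv2.resize(im[125:265,225:430],None,fx=3.9,fy=3.9,interpolation=cv2.INTER_CUBIC)[:,:,::-1])"
```

```text
(array([-0.0013, -0.0017,  0.0717]), array([-0.  ,  0.01, -0.18])) [490.08124908  50.50657501  86.7038952 ]
[((265.4, 179.3), array([640.9, 121. ]), array([-27.7, 258.6])), ((373.5, 178.5), array([ 644.2, -140.3]), array([-2.2, -1.5]))]
```

View pics/top2.png

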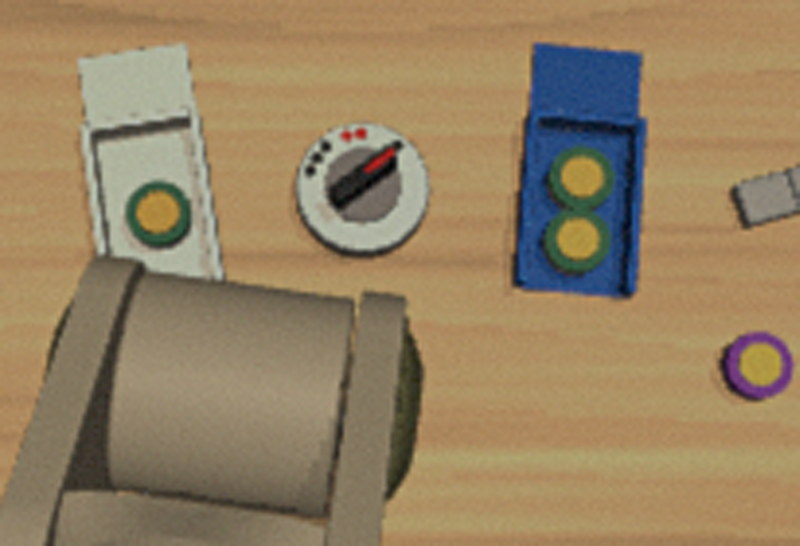

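Blue holds two tins at crop (577,180) and (577,241), about -22 and +18 mm from its middle. White holds one at (158,213). Now the last tin.

Request:
{"fn": "move_arm", "kwargs": {
  "motion": [
    {"offset": [-0.001, -0.001, 0.03], "jaw": 0.06, "angular": [0, 0, 0]},
    {"offset": [-0.001, -0.001, 0.072], "jaw": 0.06, "angular": [0, 0, 0]},
    {"offset": [-0.001, -0.001, 0.072], "jaw": 0.06, "angular": [0, 0, 0]},
    {"offset": [-0.001, -0.001, 0.072], "jaw": 0.036, "angular": [0, 0, 0]},
    {"offset": [-0.001, -0.001, 0.072], "jaw": 0.036, "angular": [0, 0, 0]}
  ]
}}

```text
time_s: 16.82
eef_pos: [489.9, 51.8, 16.4]
ee_rot: [0.0, 0.997, 0.08, 0.001]
force: [-0.1, -0.4, 3.6]
grip_width: 0.459
```

Request:
{"fn": "move_arm", "kwargs": {
  "motion": [
    {"offset": [0, 0, 0], "jaw": 0.036, "angular": [0, 0, 0]},
    {"offset": [0, 0, 0], "jaw": 0.036, "angular": [0, 0, 0]}
  ]
}}

```text
time_s: 17.08
eef_pos: [489.9, 51.8, 16.3]
ee_rot: [0.0, 0.997, 0.08, 0.001]
force: [-1.1, -0.0, 7.4]
grip_width: 0.458
```

```bash
python3 -c "
from h import *
print(go(ax('white',-86),15,.162),ctrl.sense()['eef_pos'])"
```

```text
(array([ 0.0791, -0.0463,  0.0015]), array([ 0.05, -0.16, -0.11])) [489.85812501  51.81972582  16.32345629]
```

Request:
{"fn": "move_arm", "kwargs": {
  "motion": [
    {"offset": [0.02, -0.012, -0.001], "jaw": 0.036, "angular": [0, 0, 0]},
    {"offset": [0.04, -0.024, -0.001], "jaw": 0.036, "angular": [0, 0, 0]},
    {"offset": [0.06, -0.036, -0.001], "jaw": 0.036, "angular": [0, 0, 0]},
    {"offset": [0.079, -0.046, -0.001], "jaw": 0.036, "angular": [0, 0, 0]},
    {"offset": [0.079, -0.046, -0.001], "jaw": 0.036, "angular": [0, 0, 0]}
  ]
}}

```text
time_s: 17.7
eef_pos: [560.3, 110.5, 16.4]
ee_rot: [0.0, 0.997, 0.08, 0.001]
force: [1.5, 2.1, 4.7]
grip_width: 0.455
```

Request:
{"fn": "move_arm", "kwargs": {
  "motion": [
    {"offset": [0, 0, 0], "jaw": 0.036, "angular": [0, 0, 0]},
    {"offset": [0, 0, 0], "jaw": 0.054, "angular": [0, 0, 0]},
    {"offset": [0, 0, 0], "jaw": 0.054, "angular": [0, 0, 0]}
  ]
}}

```text
time_s: 18.08
eef_pos: [559.1, 109.6, 15.7]
ee_rot: [0.0, 0.997, 0.08, -0.0]
force: [-0.7, -0.4, 0.0]
grip_width: 0.636
```

Request:
{"fn": "move_arm", "kwargs": {
  "motion": [
    {"offset": [-0.025, 0, 0], "jaw": 0.054, "angular": [0, 0, 0]},
    {"offset": [-0.048, 0, 0], "jaw": 0.054, "angular": [0, 0, 0]},
    {"offset": [-0.048, 0, 0.001], "jaw": 0.022, "angular": [0, 0, 0]},
    {"offset": [-0.048, 0, 0.001], "jaw": 0.022, "angular": [0, 0, 0]},
    {"offset": [-0.048, 0, 0.001], "jaw": 0.022, "angular": [0, 0, 0]}
  ]
}}

```text
time_s: 18.7
eef_pos: [512.8, 102.3, 14.8]
ee_rot: [0.0, 0.997, 0.08, 0.0]
force: [-0.1, -0.1, -0.4]
grip_width: 0.256
```

```bash
python3 -c "
from h import *
print(go(ax('white',-48),14,.162),ctrl.sense()['grip_width']*85.4,ctrl.sense()['eef_pos'])"
```

```text
(array([ 0.0864, -0.0002,  0.0008]), array([ 0.01, -0.03, -0.12])) 21.88629961649012 [512.83901139 102.3108863   14.76298735]
```

Request:
{"fn": "move_arm", "kwargs": {
  "motion": [
    {"offset": [0.022, 0, 0], "jaw": 0.022, "angular": [0, 0, 0]},
    {"offset": [0.037, 0, 0], "jaw": 0.022, "angular": [0, 0, 0]},
    {"offset": [0.052, 0, 0], "jaw": 0.022, "angular": [0, 0, 0]},
    {"offset": [0.066, 0, 0], "jaw": 0.022, "angular": [0, 0, 0]},
    {"offset": [0.078, 0, 0], "jaw": 0.022, "angular": [0, 0, 0]}
  ]
}}

```text
time_s: 19.32
eef_pos: [589.8, 114.9, 14.6]
ee_rot: [0.0, 0.997, 0.08, -0.0]
force: [-2.1, -0.6, 1.2]
grip_width: 0.255
```

Request:
{"fn": "move_arm", "kwargs": {
  "motion": [
    {"offset": [0.009, 0, 0], "jaw": 0.022, "angular": [0, 0, 0]},
    {"offset": [0.009, 0, 0], "jaw": 0.022, "angular": [0, 0, 0]},
    {"offset": [0.009, 0, 0], "jaw": 0.022, "angular": [0, 0, 0]},
    {"offset": [-0.03, 0, 0], "jaw": 0.022, "angular": [0, 0, 0]},
    {"offset": [-0.05, 0, -0.05], "jaw": 0.022, "angular": [0, 0, 0]}
  ]
}}

```text
time_s: 19.95
eef_pos: [536.1, 106.6, 62.5]
ee_rot: [-0.0, 0.997, 0.08, -0.004]
force: [1.2, -0.7, 0.3]
grip_width: 0.259
```

Request:
{"fn": "move_arm", "kwargs": {
  "motion": [
    {"offset": [-0.06, 0, -0.06], "jaw": 0.045, "angular": [0, 0, 10]},
    {"offset": [-0.1, 0, -0.1], "jaw": 0.045, "angular": [0, 0, 20]},
    {"offset": [-0.1, 0, -0.1], "jaw": 0.045, "angular": [0, 0, 30]},
    {"offset": [-0.1, 0, -0.1], "jaw": 0.045, "angular": [0, 0, 30]},
    {"offset": [-0.1, 0, -0.1], "jaw": 0.045, "angular": [0, 0, 30]}
  ]
}}

```text
time_s: 20.58
eef_pos: [441.2, 90.9, 164.1]
ee_rot: [0.0, 0.984, -0.179, -0.0]
force: [-0.4, 0.7, 0.3]
grip_width: 0.527
```

Run:
```python
from h import *
c=ctrl.capture('top'); print([(t[:2],t[2],rel('white',t[3]),rel('blue',t[3])) for t in tins(c)])
im=c['img'].astype(int); s=im[155:192,300:336]; 
# bar: dark or red inside disc
D=(317.6,172.5)
yy,xx=np.mgrid[155:192,300:336]; r=np.hypot(xx-D[0],yy-D[1])
dark=(s.sum(2)<150)&(r<13); red=(s[...,0]>s[...,1]+60)
rp=lambda m,z:np.array([px2w(c,p,z) for p in zip(xx[m],yy[m])])
b=rp(dark|(red&(r<13)),50); ctr=b.mean(0); v=np.linalg.eigh(np.cov(b.T))[1][:,1]; v*=np.sign(v[0])
print("bar",ctr,np.arctan2(v[1],v[0]))
m=red&(r>=12); k=px2w(c,D,20); q=rp(m,20); print("red outer",[(a.round(0),round(float(np.arctan2(*(a-k)[::-1])),2)) for a in q])
print("base c",k)
print(go((658,-6),100,-.92),ctrl.sense()['eef_pos'])
cv2.imwrite('pics/top3.png',cv2.resize(c['img'][145:205,235:400],None,fx=4.8,fy=4.8,interpolation=cv2.INTER_CUBIC)[:,:,::-1])
```

```text
[((374.0, 178.4), 15.7, array([ -43.9, -261.9]), array([-1.9, -2.8])), ((265.8, 177.6), 15.7, array([-1. , -3.6]), array([-23.4, 258.2]))]
bar [654.95007955  -3.85535646] -0.8662593816941853
red outer [(array([695.,  -1.]), 0.11), (array([695.,  -3.]), 0.04), (array([695.,  -6.]), -0.03), (array([692.,   9.]), 0.38), (array([692.,   6.]), 0.32), (array([692.,   4.]), 0.25), (array([692.,   2.]), 0.18), (array([692.,  -1.]), 0.11), (array([692.,  -3.]), 0.04), (array([692.,  -6.]), -0.03), (array([689.,   6.]), 0.34), (array([689.,   4.]), 0.27), (array([689.,  -3.]), 0.05), (array([682., -23.]), -0.64)]
base c [657.96274368  -4.74821327]
(array([0.2371, 0.014 , 0.0636]), array([ 0.04,  0.07, 32.03])) [441.20047476  90.88556752 163.91052638]
```

View pics/top3.png

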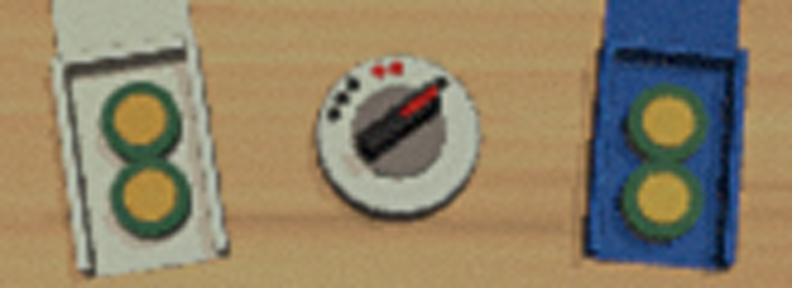

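Both trays hold two tins each: white at (141,120) and (151,195) in the crop, blue at (667,121) and (663,198). The pointer is at about -0.87 rad and the two dots at about +0.15 rad in world yaw. Now the dial.

Request:
{"fn": "move_arm", "kwargs": {
  "motion": [
    {"offset": [0.06, 0.003, 0.02], "jaw": 0.04, "angular": [0, 0, 10]},
    {"offset": [0.12, 0.007, 0.04], "jaw": 0.04, "angular": [0, 0, 20]},
    {"offset": [0.18, 0.01, 0.055], "jaw": 0.04, "angular": [0, 0, 29]},
    {"offset": [0.236, 0.013, 0.064], "jaw": 0.04, "angular": [0, 0, 29]},
    {"offset": [0.236, 0.013, 0.064], "jaw": 0.04, "angular": [0, 0, 29]}
  ]
}}

```text
time_s: 21.25
eef_pos: [658.4, -6.9, 96.6]
ee_rot: [0.001, 0.907, -0.421, -0.002]
force: [-0.6, -0.1, -0.8]
grip_width: 0.471
```

Request:
{"fn": "move_arm", "kwargs": {
  "motion": [
    {"offset": [0, 0, 0], "jaw": 0.04, "angular": [0, 0, 0]},
    {"offset": [0, 0, 0], "jaw": 0.04, "angular": [0, 0, 0]},
    {"offset": [0, 0, 0], "jaw": 0.04, "angular": [0, 0, 0]}
  ]
}}

```text
time_s: 21.62
eef_pos: [656.7, -4.7, 101.5]
ee_rot: [-0.0, 0.907, -0.421, 0.0]
force: [0.5, 0.2, 0.3]
grip_width: 0.473
```

```bash
python3 -c "
from h import *
print(go((657,-5),43,-.87),ctrl.sense()['eef_pos'],ctrl.sense()['joints'].round(2))"
```

```text
(array([ 0.0004, -0.    ,  0.0585]), array([-0.03, -0.03,  0.06])) [656.6923902   -4.73534566 101.50882509] [-0.19  0.73  1.22  0.    1.19  2.25]
```

Request:
{"fn": "move_arm", "kwargs": {
  "motion": [
    {"offset": [0, 0, 0.03], "jaw": 0.04, "angular": [0, 0, 0]},
    {"offset": [0, 0, 0.058], "jaw": 0.04, "angular": [0, 0, 0]},
    {"offset": [0, 0, 0.058], "jaw": 0.04, "angular": [0, 0, 0]},
    {"offset": [0, 0, 0.058], "jaw": 0.008, "angular": [0, 0, 0]},
    {"offset": [0, 0, 0.058], "jaw": 0.008, "angular": [0, 0, 0]}
  ]
}}

```text
time_s: 22.25
eef_pos: [658.9, -3.9, 44.9]
ee_rot: [-0.002, 0.907, -0.421, 0.003]
force: [6.1, 6.6, 1.5]
grip_width: 0.128
```

Request:
{"fn": "move_arm", "kwargs": {
  "motion": [
    {"offset": [0, 0, 0], "jaw": 0.008, "angular": [0, 0, 0]},
    {"offset": [0, 0, 0], "jaw": 0.008, "angular": [0, 0, 0]}
  ]
}}

```text
time_s: 22.5
eef_pos: [658.9, -3.9, 44.9]
ee_rot: [-0.002, 0.907, -0.421, 0.003]
force: [7.5, 6.5, -1.6]
grip_width: 0.134
```

```bash
python3 -c "
from h import *
print(go((657,-5),43,.15),ctrl.sense()['eef_pos'],ctrl.sense()['grip_width']*85.4)"
```

```text
(array([-0.0004,  0.0022,  0.0019]), array([ -0.21,  -0.33, -58.42])) [658.92373015  -3.9121889   44.91861842] 11.460807927548718
```

Request:
{"fn": "move_arm", "kwargs": {
  "motion": [
    {"offset": [0, -0.002, 0], "jaw": 0.008, "angular": [0, 0, -9]},
    {"offset": [0, -0.002, 0], "jaw": 0.008, "angular": [0, 0, -18]},
    {"offset": [0, -0.002, 0], "jaw": 0.008, "angular": [0, 0, -27]},
    {"offset": [0, -0.002, 0], "jaw": 0.008, "angular": [0, 0, -36]},
    {"offset": [0, -0.002, 0], "jaw": 0.008, "angular": [0, 0, -45]}
  ]
}}

```text
time_s: 23.12
eef_pos: [659.2, -3.8, 44.9]
ee_rot: [0.0, 0.999, -0.039, 0.001]
force: [-2.3, 1.6, 4.5]
grip_width: 0.132
```

Request:
{"fn": "move_arm", "kwargs": {
  "motion": [
    {"offset": [0, 0, 0], "jaw": 0.008, "angular": [0, 0, -8]},
    {"offset": [0, 0, 0], "jaw": 0.008, "angular": [0, 0, -13.5]},
    {"offset": [0, 0, 0], "jaw": 0.008, "angular": [0, 0, -13.5]},
    {"offset": [0, 0, 0], "jaw": 0.008, "angular": [0, 0, -13.5]}
  ]
}}

```text
time_s: 23.62
eef_pos: [659.2, -3.8, 44.9]
ee_rot: [0.0, 0.997, 0.075, 0.001]
force: [-2.1, 0.8, 6.2]
grip_width: 0.133
```

```bash
python3 -c "
from h import *
print(go((657,-5),43,.15),ctrl.sense()['eef_pos'],ctrl.sense()['grip_width']*85.4)"
```

```text
(array([-0.0024,  0.0008,  0.0019]), array([ 0.04, -0.14, -0.02])) [659.23007385  -3.82457536  44.87701556] 11.362508718666454
```

Turned to +0.15. I release, rise and back away, then check.

Request:
{"fn": "move_arm", "kwargs": {
  "motion": [
    {"offset": [0, 0, 0], "jaw": 0.04, "angular": [0, 0, 0]},
    {"offset": [0, 0, 0], "jaw": 0.04, "angular": [0, 0, 0]},
    {"offset": [0, 0, -0.03], "jaw": 0.04, "angular": [0, 0, 0]},
    {"offset": [0, 0, -0.08], "jaw": 0.04, "angular": [0, 0, 0]},
    {"offset": [-0.03, 0, -0.12], "jaw": 0.04, "angular": [0, 0, 0]}
  ]
}}

```text
time_s: 24.25
eef_pos: [629.4, -8.6, 164.5]
ee_rot: [0.0, 0.997, 0.075, 0.001]
force: [0.5, -0.1, -0.1]
grip_width: 0.467
```

Request:
{"fn": "move_arm", "kwargs": {
  "motion": [
    {"offset": [-0.06, 0, -0.02], "jaw": 0.04, "angular": [0, 0, 0]},
    {"offset": [-0.12, 0, -0.04], "jaw": 0.04, "angular": [0, 0, 0]},
    {"offset": [-0.17, 0, -0.04], "jaw": 0.04, "angular": [0, 0, 0]},
    {"offset": [-0.22, 0, -0.04], "jaw": 0.04, "angular": [0, 0, 0]},
    {"offset": [-0.22, 0, -0.04], "jaw": 0.04, "angular": [0, 0, 0]}
  ]
}}

```text
time_s: 24.88
eef_pos: [409.3, -41.6, 203.1]
ee_rot: [0.0, 0.997, 0.075, -0.0]
force: [0.4, 0.2, 0.5]
grip_width: 0.469
```

Run:
```python
from h import *
c=ctrl.capture('top'); print([(t[:2],rel('white',t[3]),rel('blue',t[3])) for t in tins(c)])
cv2.imwrite('pics/top4.png',cv2.resize(c['img'][140:210,235:400],None,fx=4.8,fy=4.8,interpolation=cv2.INTER_CUBIC)[:,:,::-1])
cv2.imwrite('pics/dial4.png',cv2.resize(c['img'][150:195,295:340],None,fx=12,fy=12,interpolation=cv2.INTER_CUBIC)[:,:,::-1])
im=c['img'].astype(int); yy,xx=np.mgrid[150:195,295:340]; s=im[150:195,295:340]; D=np.array(w2px(c,[[659,-4,20]])[0]); r=np.hypot(xx-D[0],yy-D[1])
dark=((s.sum(2)<170)|(s[...,0]>s[...,1]+60))&(r<12)
b=np.array([px2w(c,p,50) for p in zip(xx[dark],yy[dark])]); v=np.linalg.eigh(np.cov(b.T))[1][:,1]; v*=np.sign(v[0]); print("bar yaw",np.arctan2(v[1],v[0]),b.mean(0),D)
```

```text
[((373.5, 178.5), array([ -43.9, -260.6]), array([-2.2, -1.5])), ((266.0, 177.5), array([-0.8, -4.1]), array([-23.1, 257.8]))]
bar yaw 0.14846651946198472 [654.08554093  -4.16847802] [317.29107384 172.08434735]
```

View pics/dial4.png

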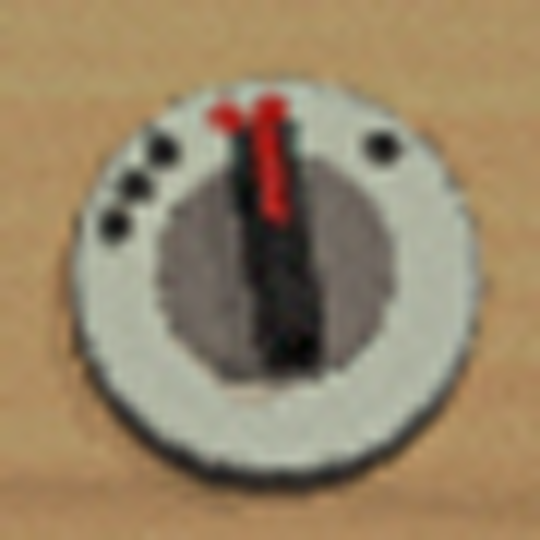

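View pics/top4.png

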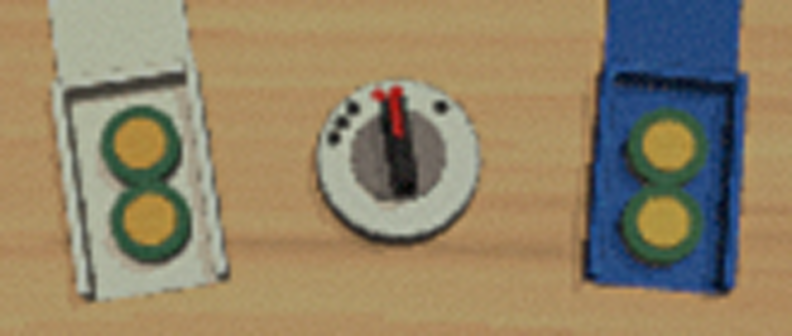

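Run:
```python
from h import *
from scipy.optimize import least_squares
c=ctrl.capture('top'); P=np.array([px2w(c,((u+.5)/12-.5+295,(v+.5)/12-.5+150),20) for u,v in((382,148),(249,112),(134,186),(228,118),(270,107),(165,150),(115,228))])
for o in((659,-4),(657,-5),(658,-4.8)):
    d=P-o; print(o,np.arctan2(d[:,1],d[:,0]).round(3),np.hypot(*d.T).round(1))
f=lambda p:[*(P[:3]-p[:2]-p[3]*np.array([[np.cos(p[2]+a),np.sin(p[2]+a)] for a in(-.85,0,.85)])).ravel()]
print(least_squares(f,[658,-5,.15,34]).x)
```

```text
(659, -4) [-0.708  0.146  1.013  0.278  0.018  0.716  1.304] [34.  33.7 33.2 33.3 34.4 33.4 33.1]
(657, -5) [-0.649  0.165  0.98   0.29   0.045  0.7    1.256] [35.  35.8 35.1 35.5 36.4 35.5 34.6]
(658, -4.8) [-0.671  0.164  1.001  0.293  0.04   0.715  1.282] [34.3 34.8 34.4 34.5 35.4 34.7 34.1]
[ 6.58669721e+02 -4.63004068e+00  1.63329287e-01  3.39460866e+01]
```

The base yaw fits to 0.16 rad and the pointer to 0.15 rad, an error of about 0.01 rad. The tins are well inside and the arm is clear, so I hand the job in.

```bash
python3 -c "
from h import *
s=ctrl.sense(); print(s['time_s'],s['dq'].round(3)); print(ctrl.finish_job())"
```

```text
24.975 [ 0.013  0.031 -0.026  0.001  0.002 -0.001]
the job is handed in; nothing more can be done
None
```

I dealt the four tins blue, white, blue, white and turned the dial to the two-dot mark. I handed the job in at about 25 s of the 72 s allowed; `finish_job` gives no verdict. Each tin was gripped lightly, slid to its tray mouth, then pushed in with the jaws part closed.

**Last checks (top camera):**
- **Tins:** each tray holds two tins lying flat, at about -22 and +18 mm along the tray's axis and at most about 4 mm off its midline. That is well within the 40 mm limit.
- **Dial:** the pointer is at 0.148 rad and the two-dot mark at 0.163 rad, an error of about 0.015 rad. The estimate of the mark shifted by about 0.02 rad depending on the dial centre used, still well inside 0.16 rad.
- **Not measured at the end:** I did not measure the bottle, cup, brush stand, tweezers case or purple look-alike again. The arm did not work near them, and those in view in later pictures looked unmoved.

No check failed. The only disagreement was a 2 mm gap between the dial axis seen by the camera and the one felt by the gripper.

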